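# Feed the sample discs through the tray gate

## Task

With the fingertips, push the three loose copper sample discs across the deck of the feed tray and through the narrow gate in its fence, one at a time, so that each drops into the slot behind the gate and stays there. Slide them only: do not pick up or carry any disc. Leave the lens tube on the deck standing where it is, and leave the bottle and the screwdriver beside the tray alone.

Things in the scene. Friction and masses are not known exactly. Their poses are not given: they have to be found in the camera images.
- tray: Fixed feed tray. Origin on the bench below the deck, z up. Sizes in mm, tray frame. The flat black deck, top at z 50, spans x -118..118, y -60..134. Walls 6 thick, tops at z 64, bound it at x +-118 and y 134; a fence of that height stands at y -54..-60 with the gate in its middle. Discs leave through the gate towards -y and drop into the slot behind.
- gate (a point): Middle of the gate, at deck height on the edge of the drop: (0, -60, 50) mm in the tray frame, axes as the tray's. The gate is 42 mm wide (x -21..21), open above. Two guides 30 mm long, 5 thick, 14 high run from its sides back onto the deck at 45 degrees, to about x +-45, y -33, making a funnel. The deck ends sharply at y -60.
- slot (a point): Centre of the slot's floor: (0, -95, 6) mm in the tray frame, axes as the tray's. The slot is an open-topped pocket, x -50..50, y -60..-130, floor 44 mm below the deck, its walls as high as the fence.
- disc1: Copper sample disc, one of three alike: 28 mm diameter, 10 mm thick, about 55 g, with a tiny dark chip on top. Lies flat and loose on the deck. Origin: centre of its underside, z up; at the start at deck height. It slides with friction and stops as soon as it is no longer pushed.
- disc2: Copper sample disc, one of three alike: 28 mm diameter, 10 mm thick, about 55 g, with a tiny dark chip on top. Lies flat and loose on the deck. Origin: centre of its underside, z up; at the start at deck height. It slides with friction and stops as soon as it is no longer pushed.
- disc3: Copper sample disc, one of three alike: 28 mm diameter, 10 mm thick, about 55 g, with a tiny dark chip on top. Lies flat and loose on the deck. Origin: centre of its underside, z up; at the start at deck height. It slides with friction and stops as soon as it is no longer pushed.
- lens_tube: Dark steel lens tube, 25 mm diameter, 45 mm tall, 70 g, standing loose on the deck near the wall farthest from the gate. Origin: centre of its underside. Not to be disturbed.
- bottle: White plastic bottle, 50 mm diameter, 110 mm tall, standing on the bench beyond the slot's end of the tray. Origin: centre of its underside. Not to be disturbed.
- driver: Screwdriver, 170 mm long, lying on the bench beyond the other end of the tray. Origin: on the bench under it, near its middle; its x runs along it, handle to -x. Not to be disturbed.

How it is judged:
By the outcome, as a careful person would: the job done as asked, in the order asked, and still so for the second after the job is handed in, with the robot touching nothing.
It also fails if it takes over 72 s, if anything falls off the work surface, if the arm or the gripper's body presses on something with over 40 N, if the wrist force passes 120 N, or if a joint passes its speed limit or range.

## Robot

A 7-joint arm with a two-finger parallel gripper is mounted at the origin on the work surface. World frame = base frame: x ahead of the robot, y to its left, z up, the work surface at z = 0. Lengths are in m, angles in rad, forces in N, time in s.
With the tool pointing down it reaches from about 0.425 to 0.925 m from the base axis. Payload 6.8 kg.
Tool frame: the origin (TCP) lies at the very end of the fingers, on their centre line; the grasp point (between the pads) lies 19 mm behind it (bot.grasp_offset is the distance from the TCP to the grasp point, in m); z points along the fingers, y is the direction in which the jaws open and shut (so a half turn about z gives the same grasp; the last joint's range is limited). The gripper opens to 85 mm and grips with 20 to 120 N. Pads are 22 mm wide; open, the fingers measure 114 mm over their backs; the gripper's body (76 mm by 85 mm) begins 54 mm behind the grasp point. The pads swing forward as they close: fully open they stand 13 mm farther back than shut.
Start: joints at [1.059, 0.477, 0.022, 1.555, -0.011, 1.109, -0.083], TCP at [0.265, -0.621, 0.21] pointing down, gripper open.
Joint ranges: [-2.96, 2.96], [-0.34, 2.1], [-1.41, 1.46], [0.24, 2.44], [-1.37, 4.51], [0.17, 1.92], [-2.96, 2.96]. Speed limits (rad/s): [2.39, 2.39, 3.14, 3.14, 3.14, 3.14, 3.14].

## Interface

Orientations are given as a unit quaternion [w, x, y, z].
In Python, from station import monitor, cams, bot, finder gives the robot as it stands.
- The arm moves only by the tool jog_arm, never from a script. Its argument "plan" is a list of rows, each an object of numbers: "x", "y", "z": the shift along the tool's x, y, z as a fraction of full scale; "wx", "wy", "wz": the turn, a rotation vector about the tool's x, y, z as a fraction of full scale. A call has 1 to 12 rows; each row is the pose to reach, as a shift and turn from the pose measured when the call began, along the tool's axes at that moment, turning the shorter way round; what a row does not reach only later rows make up. Full scale, the value 1, is 20 cm for a shift and 180 degrees for a turn. A row lasts 1/12 s, in which the tool goes at most 41.7 mm and 7.16 degrees, less where a joint would pass 70% of its speed; a pose out of reach is approached as far as the arm can. A call with a number of a shift or a turn outside -1 to 1 is refused whole. A call with a gripper value outside its range is refused whole. "hand" is the opening, from -1 (shut) to 1 (fully open), set as the call begins (left out, the last holds). The fingers move at their own pace and stop on an object; "grip_force" is the grip in N (left out, the last holds). Time passes only in rows, so rows that repeat a pose let the fingers close. It gives the time, the measured TCP pose, the force and the opening at its end, in the units of the state.
- monitor.get_obs(): the state, without advancing time (a new reading comes with each control period).
- cams.read_camera(name): name is "scene" or "top"; returns the picture (384x512x3 uint8, red, green, blue); there is no depth.
- cams.get_calibration(name): a dict with "fx", "fy", "cx", "cy" (pixels), "extrinsics" (4x4, takes a point from world to camera coordinates). Camera axes: x right, y down, z forward; pixel columns grow to the right and rows downward; lengths in m; the calibration is good to about 2 mm. A picture is of the moment at which its call begins. get_calibration takes no time and is no camera call.
- bot.hand_in(): hands the job in, once; it reports no verdict.
Trained networks look in the newest picture that a camera, given by its name, has taken for a name from the list of things; names that differ only in an ending like _2 or _b are one class to them, and where a whole thing is asked for, a point or a joint stands for the part that bears it (a point fixed in the world has none). Each returns a list of dicts, best first, with "confidence" (0 to 1); they miss things now and then, are a little off and sometimes report something else, mostly with a low value. They report only what shows in the picture. A call takes as long as a camera call.
- finder.find_in(camera, target): "bbox" ([left, top, width, height] in pixels, round what is visible of it).
- finder.place_of(camera, target): "location" ([column, row] in pixels: a listed point, or the origin of a listed thing).
The state is a dict: "t": time; "q": joint angles; "joint_vel": joint speeds; "joint_torque": joint torques, N m; "eef_pos": TCP position; "tool_rot": TCP orientation; "contact_force": force on the tool from outside, world axes, zero at the start; "torque": the same for the moment, N m; "gripper_width": opening from 0.0 (shut) to 1.0 (fully open).
Only numpy, scipy, OpenCV 4.12 (cv2) and the standard library are available. Lean on these libraries where they do the work, as an engineer would, in place of code of your own. Each camera call takes 0.05 s, during which the arm holds its last target. There are 200 camera calls.

## Working session

There is one attempt and no reset: what is moved stays moved. The work goes in short steps, Python scripts to look and compute and a tool call to move; the robot and the scene stay as the last step left them, time stands still between calls to the robot, and variables do not carry over. Pictures are saved under pics/ and viewed, about 8 in all and at most 12, crops included, and the job is handed in when it is done.

Besides the shell and the picture viewer there is one more tool, called after "Emit:" as a command line: name --argument value ..., lists and objects as JSON in quotes. jog_arm: Moves the arm, as the interface text tells. Shift numbers are shares of 20 cm and turn numbers shares of 180 degrees, none past 1 either way. Its arguments: {"type":"object","properties":{"plan":{"type":"array","items":{"type":"object","properties":{"x":{"type":"number","minimum":-1,"maximum":1},"y":{"type":"number","minimum":-1,"maximum":1},"z":{"type":"number","minimum":-1,"maximum":1},"wx":{"type":"number","minimum":-1,"maximum":1},"wy":{"type":"number","minimum":-1,"maximum":1},"wz":{"type":"number","minimum":-1,"maximum":1}}}},"hand":{"type":"number"},"grip_force":{"type":"number"}},"required":["plan"]}

```bash
ls; mkdir -p pics
python3 - <<'E'
from station import monitor, cams, bot, finder
import cv2,numpy as np
o=monitor.get_obs(); print(o['t'],o['eef_pos'],o['tool_rot'])
for c in ['top','scene']:
    im=cams.read_camera(c); cv2.imwrite(f'pics/{c}0.png',im[:,:,::-1])
    k=cams.get_calibration(c); print(c,k['fx'],k['fy'],k['cx'],k['cy']); print(np.round(k['extrinsics'],4))
E
```

```text
pics
0.0 [ 0.26495419 -0.62014583  0.20871412] [-8.72695664e-04  9.79682993e-01  2.00550251e-01 -2.63148085e-04]
top 470.725814270771 470.725814270771 255.1415826686886 192.0310779657819
[[-0.0252 -0.9997  0.0021  0.0433]
 [-0.996   0.0249 -0.0854  0.6035]
 [ 0.0853 -0.0042 -0.9963  0.8654]
 [ 0.      0.      0.      1.    ]]
scene 489.1223643119522 489.1223643119522 250.5382643748733 191.79683360804816
[[ 0.7811  0.624  -0.0205 -0.5119]
 [ 0.3177 -0.4255 -0.8474 -0.1238]
 [-0.5375  0.6554 -0.5306  1.2921]
 [ 0.      0.      0.      1.    ]]
```

View pics/top0.png

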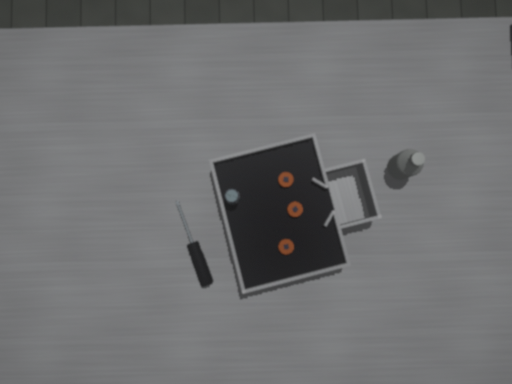

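View pics/scene0.png

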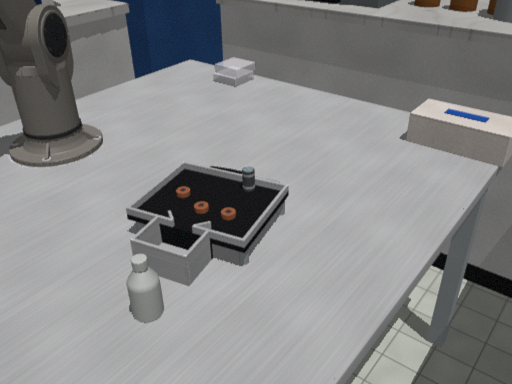

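Run:
```python
from station import finder
for n in ['disc1','lens_tube','gate','slot','tray','bottle']:
    print(n,[(np_['location'],round(np_['confidence'],2)) for np_ in finder.place_of('top',n)])
for n in ['disc1','tray','lens_tube']:
    print(n,[(np_['bbox'],round(np_['confidence'],2)) for np_ in finder.find_in('top',n)])
```

```text
disc1 [([282.9, 181.7], 0.48), ([282.2, 245.8], 0.48), ([294.4, 212.9], 0.47)]
lens_tube [([237.2, 196.0], 0.66)]
gate [([331.9, 200.4], 0.76)]
slot [([346.1, 192.6], 0.92)]
tray [([296.3, 206.6], 0.57), ([237.5, 200.2], 0.28)]
bottle [([397.3, 168.4], 0.63)]
disc1 [([278.4, 175.5, 13.5, 12.6], 0.72), ([289.0, 203.9, 16.1, 15.6], 0.61), ([277.9, 238.5, 15.0, 15.3], 0.59)]
tray [([210.2, 132.6, 172.3, 162.4], 0.85)]
lens_tube [([229.7, 191.4, 8.2, 12.8], 0.69)]
```

The top view shows the tray with its gate facing right (about px 331,200), discs at about (286,180), (295,209) and (286,247), and the lens tube at (232,196). The scene view agrees. Next I fit the tray and disc positions.

```bash
cat > h.py <<'E'
from station import monitor, cams, bot, finder
import cv2,numpy as np
from scipy.optimize import least_squares
K=cams.get_calibration('top');E=np.array(K['extrinsics'])
def proj(P):
    c=np.asarray(P)@E[:3,:3].T+E[:3,3]; return np.c_[K['fx']*c[:,0]/c[:,2]+K['cx'],K['fy']*c[:,1]/c[:,2]+K['cy']]
def unproj(uv,z):
    d=np.array([(uv[0]-K['cx'])/K['fx'],(uv[1]-K['cy'])/K['fy'],1.]);o=-E[:3,:3].T@E[:3,3];d=E[:3,:3].T@d
    return (o+d*(z-o[2])/d[2])[:2]
def discs(im):
    h=cv2.cvtColor(im,cv2.COLOR_RGB2HSV); m=((h[:,:,0]<20)&(h[:,:,1]>90)&(h[:,:,2]>50)).astype(np.uint8)
    out=[]
    for c in cv2.findContours(m,cv2.RETR_EXTERNAL,cv2.CHAIN_APPROX_NONE)[0]:
        if cv2.contourArea(c)>25:
            M=cv2.moments(c); out.append((M['m10']/M['m00'],M['m01']/M['m00'],cv2.contourArea(c)))
    return out
def load(): return np.load('tray.npy')
def w2t(p,T): 
    c,s=np.cos(T[2]),np.sin(T[2]); d=np.asarray(p)[:2]-T[:2]; return np.array([c*d[0]+s*d[1],-s*d[0]+c*d[1]])*1000
def tcp(T):
    o=monitor.get_obs();q=o['tool_rot'];w,x,y,z=q
    tx=np.array([1-2*(y*y+z*z),2*(x*y+w*z)])
    yaw=np.degrees(np.arctan2(tx[1],tx[0])-T[2])
    return w2t(o['eef_pos'],T).round(1),round(o['eef_pos'][2]*1000,1),'yaw-in-tray',round(yaw,1)
def look(n=None):
    T=load(); im=cams.read_camera('top')
    if n: cv2.imwrite('pics/'+n,cv2.resize(im[110:310,190:420,::-1],None,fx=3,fy=3,interpolation=cv2.INTER_CUBIC))
    print('tcp',*tcp(T),'t',round(monitor.get_obs()['t'],2))
    for u,v,a in discs(im): print('disc',w2t(unproj((u,v),.06),T).round(1),a)
E
python3 - <<'E'
from h import *
im=cv2.imread('pics/top0.png')[:,:,::-1].copy()
g=cv2.cvtColor(im,cv2.COLOR_RGB2GRAY).astype(np.float32)
from scipy.ndimage import map_coordinates
# edges of deck/wall inner and outer found by maximising model fit: wall-top strip bright, inside dark
def model(T,L):
    c,s=np.cos(T[2]),np.sin(T[2]); L=np.asarray(L)/1000.
    return np.c_[T[0]+c*L[:,0]-s*L[:,1],T[1]+s*L[:,0]+c*L[:,1],L[:,2]]
def samp(T,L): p=proj(model(T,L)); return map_coordinates(g,[p[:,1],p[:,0]],order=1)
t=np.linspace(-.9,.9,80)
def score(T,w):
    # wall strip at centre offset w outside of 118 ; dark ring 8mm inside, table ring
    S=0
    x=118+w;y=134+w
    wall=np.r_[[(x,37+94*k,64) for k in t],[(-x,37+94*k,64) for k in t],[(115*k,y,64) for k in t],[(115*k,-57,64) for k in t if abs(115*k)>60]]
    ins=np.r_[[(x-9,37+94*k,64) for k in t],[(9-x,37+94*k,64) for k in t],[(115*k,y-9,64) for k in t],[(115*k,-48,64) for k in t if abs(115*k)>60]]
    return samp(T,wall).sum()-samp(T,ins).sum()
from scipy.optimize import minimize
c0=unproj((279,213),.064)
th=np.radians(13.4)
for w in (-3,3):
    best=None
    for dx in (-.01,0,.01):
      for dy in (-.01,0,.01):
        T0=[c0[0]+dx-37e-3*(-np.sin(th)),c0[1]+dy-37e-3*np.cos(th),th]
        r=minimize(lambda T:-score(T,w),T0,method='Nelder-Mead',options=dict(initial_simplex=np.array([T0]+[[T0[0]+.006,T0[1],T0[2]],[T0[0],T0[1]+.006,T0[2]],[T0[0],T0[1],T0[2]+.05]])))
        if best is None or r.fun<best.fun:best=r
    print(w,best.fun,best.x)
    if w==-3 or best.fun<b0: b0=best.fun;np.save('tray.npy',best.x)
T=load();print('gate px',proj(model(T,[(0,-60,50)])),'slot',proj(model(T,[(0,-95,6)])))
for u,v,a in discs(im): print('disc',(u,v),a,w2t(unproj((u,v),.06),T).round(1),unproj((u,v),.06))
print('lens',w2t(unproj((232,196),.095),T),'tcp',tcp(T),np.degrees(T[2]))
o=cv2.resize(im[110:310,190:420],None,fx=3,fy=3,interpolation=cv2.INTER_CUBIC)[:,:,::-1].copy()
for L in [(-118,-60,64),(118,-60,64),(118,134,64),(-118,134,64),(21,-57,64),(-21,-57,64),(45,-33,64),(-45,-33,64),(-50,-130,64),(50,-130,64)]:
    p=proj(model(T,[L]))[0]; cv2.circle(o,(int((p[0]-189.5)*3),int((p[1]-109.5)*3)),3,(0,255,0),1)
cv2.imwrite('pics/fit.png',o)
E
```

```text
-3 -15580.630859375 [ 0.57903405 -0.04540029  0.22970251]
3 -25540.34375 [ 0.57369866 -0.05234815  0.22722786]
gate px [[330.86083304 198.34396102]] slot [[344.61582979 195.47876527]]
disc (285.8176706827309, 246.15341365461845) 207.5 [-63.4  43.2] [ 0.50221991 -0.02458427]
disc (294.70666666666665, 208.8475) 200.0 [-2.3 10.4] [ 0.56907891 -0.0427862 ]
disc (285.4566326530612, 179.2015306122449) 196.0 [54.2 12.8] [ 0.62360668 -0.02766192]
lens [ 45.7001349 113.888278 ] tcp (array([-428.6, -484.3]), np.float64(209.7), 'yaw-in-tray', np.float64(10.1)) 13.019197189852775
```

View pics/fit.png

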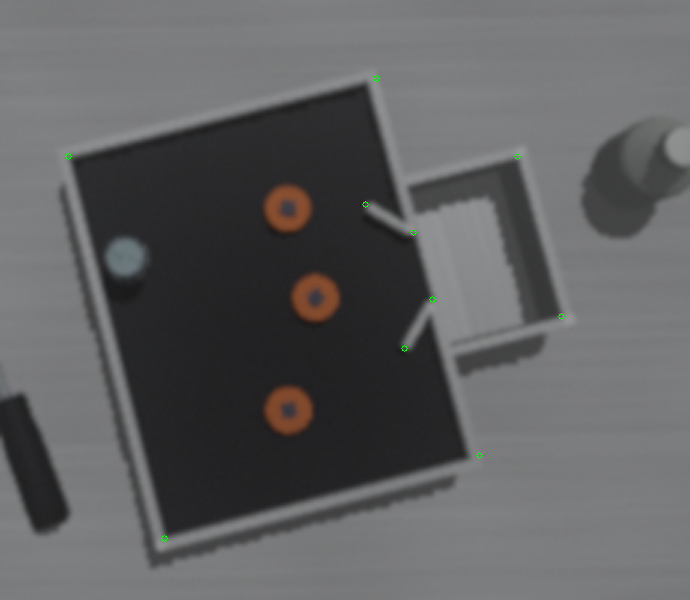

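The tray fit overlays well, within about 2 mm. Discs are at tray (-2,10), (54,13) and (-63,43). I will align the tool so that tool x is tray +y, with the fingers nearly shut as a cradle.

Emit:
jog_arm --plan '[{"x": 0.9,"y": -0.78,"wz": -0.444},{"x": 0.9,"y": -0.78,"wz": -0.444},{"x": 0.9,"y": -0.78,"wz": -0.444},{"x": 0.9,"y": -0.78,"wz": -0.444},{"x": 0.9,"y": -0.78,"wz": -0.444},{"x": 0.9,"y": -0.78,"wz": -0.444},{"x": 0.9,"y": -0.78,"wz": -0.444},{"x": 0.9,"y": -0.78,"wz": -0.444},{"x": 0.9,"y": -0.78,"wz": -0.444},{"x": 0.9,"y": -0.78,"wz": -0.444},{"x": 0.9,"y": -0.78,"wz": -0.444},{"x": 0.9,"y": -0.78,"wz": -0.444}]' --hand -0.81

```text
invalid input at $.plan[0]: expected keys x, y, z, wx, wy, wz
```

```bash
python3 -c "
from h import *
print(tcp(load()),monitor.get_obs()['gripper_width'],monitor.get_obs()['q'])"
```

```text
(array([-428.6, -484.3]), np.float64(209.7), 'yaw-in-tray', np.float64(10.1)) 1.0027324398718738 [ 1.05890184  0.47701459  0.0223928   1.55542359 -0.01150547  1.10932629
 -0.0830986 ]
```

Emit:
jog_arm --plan '[{"x": 0.9,"y": -0.78,"z": 0,"wx": 0,"wy": 0,"wz": -0.444},{"x": 0.9,"y": -0.78,"z": 0,"wx": 0,"wy": 0,"wz": -0.444},{"x": 0.9,"y": -0.78,"z": 0,"wx": 0,"wy": 0,"wz": -0.444},{"x": 0.9,"y": -0.78,"z": 0,"wx": 0,"wy": 0,"wz": -0.444},{"x": 0.9,"y": -0.78,"z": 0,"wx": 0,"wy": 0,"wz": -0.444},{"x": 0.9,"y": -0.78,"z": 0,"wx": 0,"wy": 0,"wz": -0.444},{"x": 0.9,"y": -0.78,"z": 0,"wx": 0,"wy": 0,"wz": -0.444},{"x": 0.9,"y": -0.78,"z": 0,"wx": 0,"wy": 0,"wz": -0.444},{"x": 0.9,"y": -0.78,"z": 0,"wx": 0,"wy": 0,"wz": -0.444},{"x": 0.9,"y": -0.78,"z": 0,"wx": 0,"wy": 0,"wz": -0.444},{"x": 0.9,"y": -0.78,"z": 0,"wx": 0,"wy": 0,"wz": -0.444},{"x": 0.9,"y": -0.78,"z": 0,"wx": 0,"wy": 0,"wz": -0.444}]' --hand -0.81

```text
t: 1.55
eef_pos: [0.3694, -0.4066, 0.2099]
tool_rot: [0.0, 0.62, 0.784, 0.0]
contact_force: [-0.3, 0.5, 0.4]
gripper_width: 0.094
```

```bash
python3 -c "
from h import *
print(tcp(load()),monitor.get_obs()['gripper_width'],monitor.get_obs()['q'].round(2),monitor.get_obs()['t'])"
```

```text
(array([-278.8, -299.2]), np.float64(209.9), 'yaw-in-tray', np.float64(90.3)) 0.09351540123614449 [ 0.98  0.29 -0.32  1.84  0.11  1.03  0.86] 1.55
```

Emit:
jog_arm --plan '[{"x": 1,"y": 0.8,"z": 0,"wx": 0,"wy": 0,"wz": 0},{"x": 1,"y": 0.8,"z": 0,"wx": 0,"wy": 0,"wz": 0},{"x": 1,"y": 0.8,"z": 0,"wx": 0,"wy": 0,"wz": 0},{"x": 1,"y": 0.8,"z": 0,"wx": 0,"wy": 0,"wz": 0},{"x": 1,"y": 0.8,"z": 0,"wx": 0,"wy": 0,"wz": 0},{"x": 1,"y": 0.8,"z": 0,"wx": 0,"wy": 0,"wz": 0},{"x": 1,"y": 0.8,"z": 0,"wx": 0,"wy": 0,"wz": 0}]'

```text
t: 2.13
eef_pos: [0.4824, -0.167, 0.2107]
tool_rot: [0.0, 0.618, 0.787, 0.002]
contact_force: [0.0, 0.2, 0.7]
gripper_width: 0.094
```

Emit:
jog_arm --plan '[{"x": 0.73,"y": 0.585,"z": 0,"wx": 0,"wy": 0,"wz": 0},{"x": 0.73,"y": 0.585,"z": 0,"wx": 0,"wy": 0,"wz": 0},{"x": 0.73,"y": 0.585,"z": 0,"wx": 0,"wy": 0,"wz": 0},{"x": 0.73,"y": 0.585,"z": 0,"wx": 0,"wy": 0,"wz": 0},{"x": 0.73,"y": 0.585,"z": 0,"wx": 0,"wy": 0,"wz": 0},{"x": 0.73,"y": 0.585,"z": 0,"wx": 0,"wy": 0,"wz": 0},{"x": 0.73,"y": 0.585,"z": 0,"wx": 0,"wy": 0,"wz": 0},{"x": 0.73,"y": 0.585,"z": 0,"wx": 0,"wy": 0,"wz": 0}]'

```text
t: 2.8
eef_pos: [0.5611, 0.0016, 0.2111]
tool_rot: [0.0, 0.618, 0.786, 0.002]
contact_force: [0.4, -0.8, -0.7]
gripper_width: 0.095
```

```bash
python3 -c "
from h import *
print(tcp(load()),monitor.get_obs()['q'].round(2),monitor.get_obs()['t'])"
```

```text
(array([-0.1, 55.4]), np.float64(211.1), 'yaw-in-tray', np.float64(90.6)) [ 0.33  0.34 -0.55  1.8   0.2   1.05 -0.05] 2.8
```

Emit:
jog_arm --plan '[{"x": 0,"y": -0.01,"z": 0.2,"wx": 0,"wy": 0,"wz": 0},{"x": 0,"y": -0.01,"z": 0.4,"wx": 0,"wy": 0,"wz": 0},{"x": 0,"y": -0.01,"z": 0.6,"wx": 0,"wy": 0,"wz": 0},{"x": 0,"y": -0.01,"z": 0.7,"wx": 0,"wy": 0,"wz": 0},{"x": 0,"y": -0.01,"z": 0.75,"wx": 0,"wy": 0,"wz": 0},{"x": 0,"y": -0.01,"z": 0.77,"wx": 0,"wy": 0,"wz": 0},{"x": 0,"y": -0.01,"z": 0.78,"wx": 0,"wy": 0,"wz": 0},{"x": 0,"y": -0.01,"z": 0.78,"wx": 0,"wy": 0,"wz": 0}]'

```text
t: 3.47
eef_pos: [0.5606, 0.001, 0.0563]
tool_rot: [0.001, 0.619, 0.785, 0.002]
contact_force: [0.3, 0.1, 0.7]
gripper_width: 0.094
```

```bash
python3 -c "
from h import *
look('p1.png')"
```

```text
tcp [-0.5 55. ] 56.6 yaw-in-tray 90.5 t 3.52
```

View pics/p1.png

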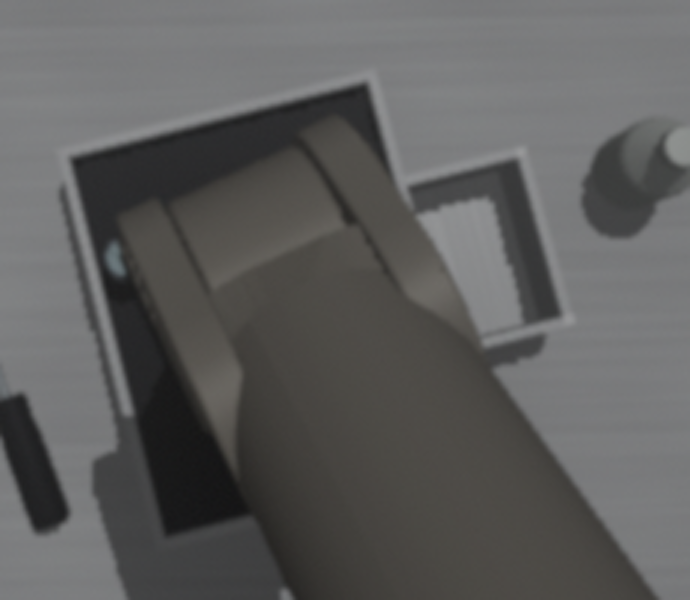

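The arm hides the deck from the top camera, so I'll use the scene camera for checks while it is down.

```bash
cat >> h.py <<'E'
S=cams.get_calibration('scene')
def slook(n=None):
    global K,E
    T=load(); im=cams.read_camera('scene')
    if n: cv2.imwrite('pics/'+n,cv2.resize(im[130:300,100:310,::-1],None,fx=3.5,fy=3.5,interpolation=cv2.INTER_CUBIC))
    print('tcp',*tcp(T),'t',round(monitor.get_obs()['t'],2),'F',monitor.get_obs()['contact_force'].round(1))
    k0,e0=K,E; K,E=S,np.array(S['extrinsics'])
    for u,v,a in discs(im): print('disc',w2t(unproj((u,v),.057),T).round(1),a,(round(u),round(v)))
    K,E=k0,e0
E
python3 -c "
from h import *
slook('p2.png')"
```

```text
tcp [-0.4 55.2] 56.7 yaw-in-tray 90.5 t 3.57 F [0.7 0.  0.5]
disc [56.9 10.4] 160.0 (228, 213)
disc [0.3 8.2] 153.0 (201, 207)
disc [-61.2  40.6] 127.5 (183, 192)
disc [ 397.2 2053.8] 71.0 (491, 7)
disc [ 271.2 2057.6] 245.0 (463, 5)
disc [ 102.4 2048.7] 133.5 (427, 3)
```

View pics/p2.png

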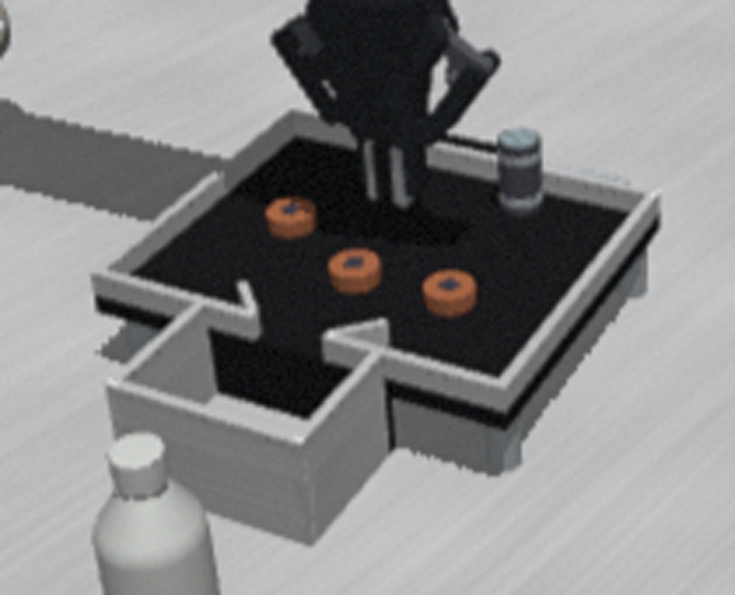

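Scene view: the two fingertips stand behind the middle disc (crop px 390,180, disc at 355,268), and the lens tube is clear at (520,170). Now I push the middle disc.

Emit:
jog_arm --plan '[{"x": -0.05,"y": 0,"z": 0.012,"wx": 0,"wy": 0,"wz": 0.003},{"x": -0.1,"y": 0,"z": 0.012,"wx": 0,"wy": 0,"wz": 0.003},{"x": -0.14,"y": 0,"z": 0.012,"wx": 0,"wy": 0,"wz": 0.003},{"x": -0.18,"y": 0,"z": 0.012,"wx": 0,"wy": 0,"wz": 0.003},{"x": -0.22,"y": 0,"z": 0.012,"wx": 0,"wy": 0,"wz": 0.003},{"x": -0.26,"y": 0,"z": 0.012,"wx": 0,"wy": 0,"wz": 0.003},{"x": -0.3,"y": 0,"z": 0.012,"wx": 0,"wy": 0,"wz": 0.003},{"x": -0.34,"y": 0,"z": 0.012,"wx": 0,"wy": 0,"wz": 0.003},{"x": -0.38,"y": 0,"z": 0.012,"wx": 0,"wy": 0,"wz": 0.003},{"x": -0.4,"y": 0,"z": 0.012,"wx": 0,"wy": 0,"wz": 0.003},{"x": -0.4,"y": 0,"z": 0.012,"wx": 0,"wy": 0,"wz": 0.003}]'

```text
t: 4.48
eef_pos: [0.5798, -0.078, 0.0542]
tool_rot: [0.002, 0.623, 0.782, 0.002]
contact_force: [0.1, 0.3, 0.2]
gripper_width: 0.098
```

```bash
python3 -c "
from h import *
slook('p3.png')"
```

```text
tcp [  0.3 -25.3] 54.2 yaw-in-tray 89.9 t 4.53 F [0.1 0.6 0.1]
disc [56.8 10.4] 159.0 (228, 213)
disc [5.4 6.6] 97.0 (203, 208)
disc [ 397.2 2053.8] 71.0 (491, 7)
disc [ 270.9 2057.8] 245.0 (463, 5)
disc [ 102.6 2049.2] 132.5 (427, 3)
```

View pics/p3.png

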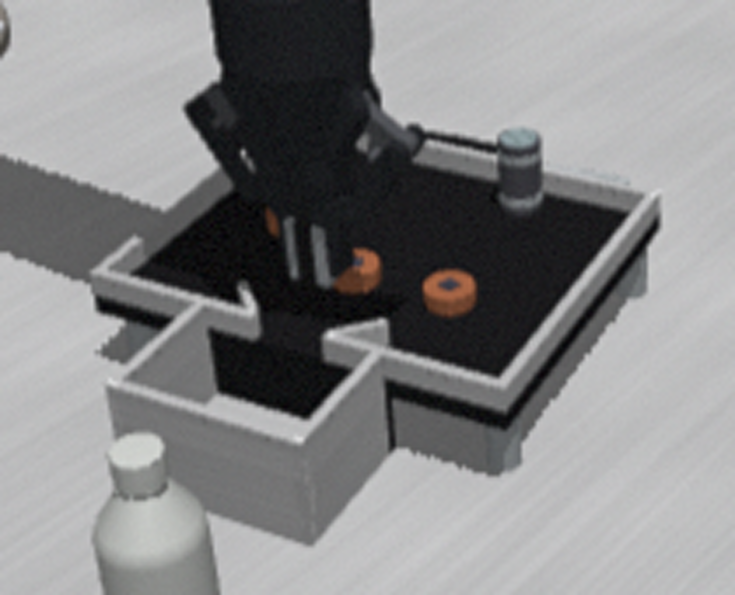

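The fingers passed the middle disc (crop px 355,270) without moving it. I need to check where the tips really are.

Run:
```python
import h
from h import *
T=load()
h.K,h.E=S,np.array(S['extrinsics'])
c,s=np.cos(T[2]),np.sin(T[2])
def P(x,y,z): x/=1e3;y/=1e3; p=h.proj([[T[0]+c*x-s*y,T[1]+s*x+c*y,z/1e3]])[0]; return ((p-[100,130])*3.5).round(0)
for nm,x,y in [('p2',-.4,55.2),('p3',.3,-25.3)]:
    for z in (54,64,74): print(nm,z,P(x,y,z))
print('disc',P(-1,9,60)); print('gate-edges',P(-21,-57,64),P(21,-57,64))
```

```text
p2 54 [395. 231.]
p2 64 [394. 216.]
p2 74 [393. 200.]
p3 54 [321. 306.]
p3 64 [320. 291.]
p3 74 [318. 275.]
disc [352. 263.]
gate-edges [252. 313.] [322. 333.]
```

The projection suggests the real tips sit about 10–15 mm higher than the reported TCP. I'll go back behind the disc and lower by feel.

Emit:
jog_arm --plan '[{"x": 0,"y": 0,"z": -0.06,"wx": 0,"wy": 0,"wz": 0},{"x": 0.1,"y": 0,"z": -0.06,"wx": 0,"wy": 0,"wz": 0},{"x": 0.25,"y": 0,"z": -0.06,"wx": 0,"wy": 0,"wz": 0},{"x": 0.4,"y": 0,"z": -0.06,"wx": 0,"wy": 0,"wz": 0},{"x": 0.4,"y": 0,"z": 0,"wx": 0,"wy": 0,"wz": 0},{"x": 0.4,"y": 0,"z": 0.01,"wx": 0,"wy": 0,"wz": 0},{"x": 0.4,"y": 0,"z": 0.02,"wx": 0,"wy": 0,"wz": 0},{"x": 0.4,"y": 0,"z": 0.02,"wx": 0,"wy": 0,"wz": 0}]'

```text
t: 5.2
eef_pos: [0.5618, -0.0001, 0.0502]
tool_rot: [0.002, 0.623, 0.782, 0.002]
contact_force: [-0.3, -0.5, 0.1]
gripper_width: 0.097
```

Emit:
jog_arm --plan '[{"x": 0,"y": 0,"z": 0.01,"wx": 0,"wy": 0,"wz": 0},{"x": 0,"y": 0,"z": 0.01,"wx": 0,"wy": 0,"wz": 0}]'

```text
t: 5.37
eef_pos: [0.562, -0.0015, 0.0482]
tool_rot: [0.002, 0.624, 0.781, 0.002]
contact_force: [0.2, -0.9, -0.3]
gripper_width: 0.1
```

Emit:
jog_arm --plan '[{"x": 0,"y": 0,"z": 0.01,"wx": 0,"wy": 0,"wz": 0},{"x": 0,"y": 0,"z": 0.01,"wx": 0,"wy": 0,"wz": 0}]'

```text
t: 5.53
eef_pos: [0.562, -0.0024, 0.046]
tool_rot: [0.002, 0.624, 0.781, 0.002]
contact_force: [0.2, -0.3, -0.1]
gripper_width: 0.094
```

```bash
python3 -c "
from h import *
slook('p4.png')"
```

```text
tcp [-0.1 51.7] 46.1 yaw-in-tray 89.7 t 5.58 F [-0.2  0.3  0.1]
disc [56.8 10.5] 159.0 (228, 213)
disc [0.5 8.2] 153.0 (201, 207)
disc [-61.   40.4] 127.5 (183, 192)
disc [ 397.2 2053.8] 71.0 (491, 7)
disc [ 270.7 2057.2] 246.0 (463, 5)
disc [ 103.  2049.4] 131.5 (427, 3)
```

View pics/p4.png

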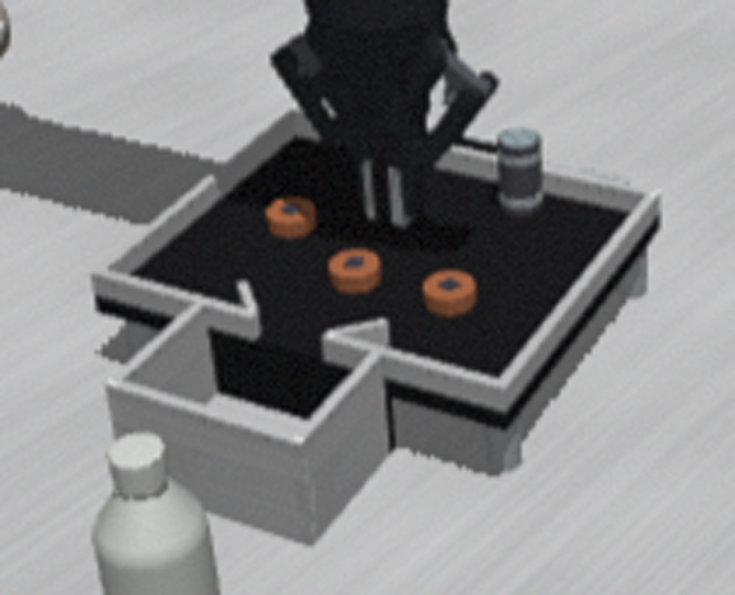

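No contact at TCP z 46, which confirms the offset. I continue down by touch.

Emit:
jog_arm --plan '[{"x": 0,"y": 0,"z": 0.01,"wx": 0,"wy": 0,"wz": 0},{"x": 0,"y": 0,"z": 0.01,"wx": 0,"wy": 0,"wz": 0}]'

```text
t: 5.75
eef_pos: [0.5618, -0.0023, 0.0438]
tool_rot: [0.002, 0.624, 0.781, 0.001]
contact_force: [0.3, 0.7, 0.3]
gripper_width: 0.097
```

Emit:
jog_arm --plan '[{"x": 0,"y": 0,"z": 0.01,"wx": 0,"wy": 0,"wz": 0},{"x": 0,"y": 0,"z": 0.01,"wx": 0,"wy": 0,"wz": 0}]'

```text
t: 5.92
eef_pos: [0.5616, -0.0023, 0.0414]
tool_rot: [0.001, 0.624, 0.781, 0.001]
contact_force: [-0.6, -0.7, 0.3]
gripper_width: 0.098
```

Emit:
jog_arm --plan '[{"x": 0,"y": 0,"z": 0.01,"wx": 0,"wy": 0,"wz": 0},{"x": 0,"y": 0,"z": 0.01,"wx": 0,"wy": 0,"wz": 0}]'

```text
t: 6.08
eef_pos: [0.5613, -0.0022, 0.039]
tool_rot: [0.001, 0.624, 0.781, 0.001]
contact_force: [-0.3, -0.5, -0.4]
gripper_width: 0.093
```

Emit:
jog_arm --plan '[{"x": -0.04,"y": 0,"z": 0,"wx": 0,"wy": 0,"wz": 0},{"x": -0.08,"y": 0,"z": 0,"wx": 0,"wy": 0,"wz": 0},{"x": -0.12,"y": 0,"z": 0,"wx": 0,"wy": 0,"wz": 0},{"x": -0.16,"y": 0,"z": 0,"wx": 0,"wy": 0,"wz": 0},{"x": -0.2,"y": 0,"z": 0,"wx": 0,"wy": 0,"wz": 0},{"x": -0.24,"y": 0,"z": 0,"wx": 0,"wy": 0,"wz": 0},{"x": -0.28,"y": 0,"z": 0,"wx": 0,"wy": 0,"wz": 0},{"x": -0.32,"y": 0,"z": 0,"wx": 0,"wy": 0,"wz": 0},{"x": -0.32,"y": 0,"z": 0,"wx": 0,"wy": 0,"wz": 0}]'

```text
t: 6.83
eef_pos: [0.5757, -0.0673, 0.039]
tool_rot: [0.002, 0.625, 0.78, 0.001]
contact_force: [-0.2, 0.3, 0.1]
gripper_width: 0.096
```

```bash
python3 -c "
from h import *
slook('p5.png')"
```

```text
tcp [ -1.3 -13.7] 38.9 yaw-in-tray 89.6 t 6.88 F [ 0.5 -0.2 -0.1]
disc [56.8 10.4] 159.0 (228, 213)
disc [8.3 9.6] 54.5 (205, 207)
disc [ 397.3 2052.7] 71.5 (492, 7)
disc [ 270.7 2057.5] 245.5 (463, 5)
disc [ 102.3 2049.4] 133.0 (427, 3)
```

View pics/p5.png

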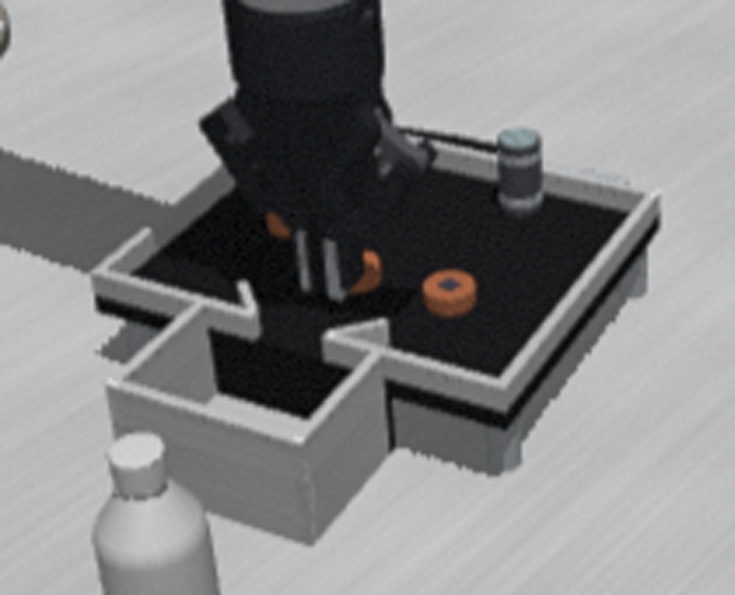

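The disc still hasn't moved (right edge at px 381 in both views). I lower further here until I feel the deck.

Emit:
jog_arm --plan '[{"x": 0,"y": 0,"z": 0.015,"wx": 0,"wy": 0,"wz": 0},{"x": 0,"y": 0,"z": 0.015,"wx": 0,"wy": 0,"wz": 0}]'

```text
t: 7.05
eef_pos: [0.5752, -0.0657, 0.0355]
tool_rot: [0.001, 0.625, 0.781, 0.001]
contact_force: [0.5, -1.0, 0.1]
gripper_width: 0.092
```

Emit:
jog_arm --plan '[{"x": 0,"y": 0,"z": 0.01,"wx": 0,"wy": 0,"wz": 0},{"x": 0,"y": 0,"z": 0.01,"wx": 0,"wy": 0,"wz": 0}]'

```text
t: 7.22
eef_pos: [0.5748, -0.0652, 0.033]
tool_rot: [0.001, 0.625, 0.781, 0.001]
contact_force: [0.6, 0.0, -0.1]
gripper_width: 0.095
```

Emit:
jog_arm --plan '[{"x": 0,"y": 0,"z": 0.01,"wx": 0,"wy": 0,"wz": 0},{"x": 0,"y": 0,"z": 0.01,"wx": 0,"wy": 0,"wz": 0}]'

```text
t: 7.38
eef_pos: [0.5746, -0.0648, 0.0306]
tool_rot: [0.0, 0.624, 0.781, 0.001]
contact_force: [-0.5, 0.2, 0.1]
gripper_width: 0.091
```

Run:
```python
from h import *
slook()
o=monitor.get_obs(); print(o['q'].round(3),o['eef_pos'],o['contact_force'],o['joint_torque'].round(1),bot.grasp_offset)
```

```text
tcp [ -2.  -12.4] 30.8 yaw-in-tray 89.7 t 7.43 F [0.  0.5 0.2]
disc [56.8 10.4] 159.0 (228, 213)
disc [ 8.2 14.4] 34.5 (206, 206)
disc [ 397.2 2053.8] 71.0 (491, 7)
disc [ 270.9 2056.8] 247.0 (463, 5)
disc [ 102.6 2049.2] 132.5 (427, 3)
[ 0.347  0.587 -0.447  1.902  0.366  0.731 -0.088] [ 0.57457303 -0.06483818  0.03076308] [0.01395283 0.54945037 0.18229939] [ -0.1 -55.7  -5.7 -19.7   0.   -0.   -0. ] 0.0187
```

Run:
```python
from h import *
im=cams.read_camera('scene')[160:250,150:270,::-1]
o=cv2.resize(im,None,fx=6,fy=6,interpolation=cv2.INTER_CUBIC); o=(255*(o/255.)**.5).astype(np.uint8)
cv2.imwrite('pics/p6.png',o)
```

```text
(no output)
```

View pics/p6.png

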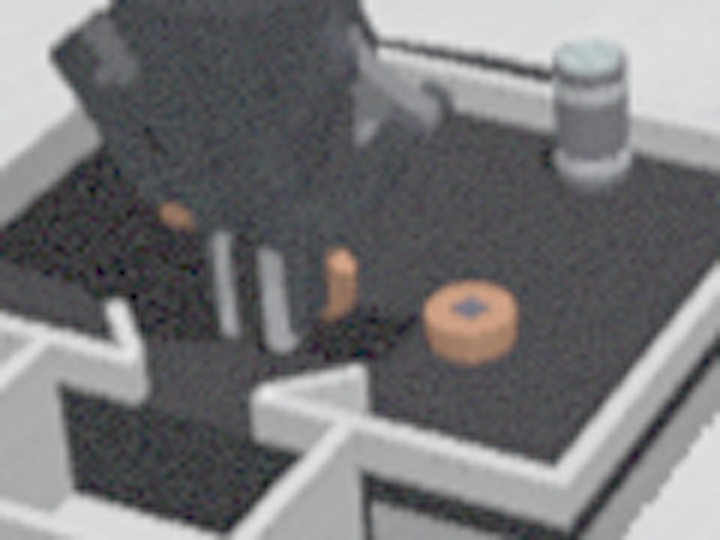

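Comparing projections, the tips sit about 20 mm above the reported TCP, so they are just above the deck now, ahead of the middle disc (crop px 340,285). I hop back over it and push at TCP z of about 31.

Emit:
jog_arm --plan '[{"x": 0,"y": 0,"z": -0.12,"wx": 0,"wy": 0,"wz": 0},{"x": 0,"y": 0,"z": -0.12,"wx": 0,"wy": 0,"wz": 0},{"x": 0.1,"y": 0,"z": -0.12,"wx": 0,"wy": 0,"wz": 0},{"x": 0.25,"y": 0,"z": -0.12,"wx": 0,"wy": 0,"wz": 0},{"x": 0.34,"y": 0,"z": -0.12,"wx": 0,"wy": 0,"wz": 0},{"x": 0.34,"y": 0.005,"z": -0.12,"wx": 0,"wy": 0,"wz": 0},{"x": 0.34,"y": 0.005,"z": -0.04,"wx": 0,"wy": 0,"wz": 0},{"x": 0.34,"y": 0.005,"z": -0.01,"wx": 0,"wy": 0,"wz": 0},{"x": 0.34,"y": 0.005,"z": 0,"wx": 0,"wy": 0,"wz": 0},{"x": 0.34,"y": 0.005,"z": 0,"wx": 0,"wy": 0,"wz": 0}]'

```text
t: 8.32
eef_pos: [0.5602, 0.0011, 0.0302]
tool_rot: [-0.0, 0.625, 0.781, 0.0]
contact_force: [-0.0, 0.4, 0.6]
gripper_width: 0.095
```

```bash
python3 -c "
from h import *
slook()"
```

```text
tcp [-0.7 55.1] 30.7 yaw-in-tray 89.7 t 8.37 F [ 0.1  0.9 -0.1]
disc [56.8 10.4] 159.0 (228, 213)
disc [-1.  10.7] 150.5 (201, 206)
disc [-61.   40.5] 127.5 (183, 192)
disc [ 397.2 2053.8] 71.0 (491, 7)
disc [ 270.9 2057.8] 245.0 (463, 5)
disc [ 103.  2049.4] 131.5 (427, 3)
```

Emit:
jog_arm --plan '[{"x": -0.04,"y": 0,"z": 0,"wx": 0,"wy": 0,"wz": 0},{"x": -0.08,"y": 0,"z": 0,"wx": 0,"wy": 0,"wz": 0},{"x": -0.11,"y": 0,"z": 0,"wx": 0,"wy": 0,"wz": 0},{"x": -0.14,"y": 0,"z": 0,"wx": 0,"wy": 0,"wz": 0},{"x": -0.17,"y": 0,"z": 0,"wx": 0,"wy": 0,"wz": 0},{"x": -0.2,"y": 0,"z": 0,"wx": 0,"wy": 0,"wz": 0},{"x": -0.23,"y": 0,"z": 0,"wx": 0,"wy": 0,"wz": 0},{"x": -0.26,"y": 0,"z": 0,"wx": 0,"wy": 0,"wz": 0},{"x": -0.28,"y": 0,"z": 0,"wx": 0,"wy": 0,"wz": 0},{"x": -0.28,"y": 0,"z": 0,"wx": 0,"wy": 0,"wz": 0}]'

```text
t: 9.2
eef_pos: [0.5731, -0.0549, 0.0306]
tool_rot: [0.0, 0.625, 0.78, 0.0]
contact_force: [-0.3, 0.1, 0.3]
gripper_width: 0.091
```

```bash
python3 -c "
from h import *
slook()"
```

```text
tcp [-1.2 -1.6] 30.6 yaw-in-tray 89.6 t 9.25 F [ 0.1 -0.   0. ]
disc [  1.  -29.8] 156.0 (191, 218)
disc [56.9 10.4] 158.0 (228, 213)
disc [-59.6  31. ] 44.0 (181, 194)
disc [ 397.4 2055.8] 72.0 (492, 7)
disc [ 270.8 2057.7] 245.0 (463, 5)
disc [ 102.6 2049.2] 132.5 (427, 3)
```

It is pushing now. I continue through the gate.

Emit:
jog_arm --plan '[{"x": -0.03,"y": 0.004,"z": 0,"wx": 0,"wy": 0,"wz": 0},{"x": -0.06,"y": 0.004,"z": 0,"wx": 0,"wy": 0,"wz": 0},{"x": -0.09,"y": 0.004,"z": 0,"wx": 0,"wy": 0,"wz": 0},{"x": -0.12,"y": 0.004,"z": 0,"wx": 0,"wy": 0,"wz": 0},{"x": -0.15,"y": 0.004,"z": 0,"wx": 0,"wy": 0,"wz": 0},{"x": -0.18,"y": 0.004,"z": 0,"wx": 0,"wy": 0,"wz": 0},{"x": -0.21,"y": 0.004,"z": 0,"wx": 0,"wy": 0,"wz": 0},{"x": -0.23,"y": 0.004,"z": 0,"wx": 0,"wy": 0,"wz": 0},{"x": -0.23,"y": 0.004,"z": 0,"wx": 0,"wy": 0,"wz": 0}]'

```text
t: 10.0
eef_pos: [0.5839, -0.1005, 0.0305]
tool_rot: [0.0, 0.626, 0.78, 0.0]
contact_force: [-0.3, -1.0, 0.8]
gripper_width: 0.095
```

```bash
python3 -c "
from h import *
slook('p7.png')"
```

```text
tcp [ -0.9 -48.4] 30.6 yaw-in-tray 89.5 t 10.05 F [-0.3  0.   0.1]
disc [  28.1 -116.6] 51.0 (177, 249)
disc [56.8 10.4] 158.5 (228, 213)
disc [ 397.4 2055.3] 70.0 (492, 7)
disc [ 271.  2057.3] 246.0 (463, 5)
disc [ 102.6 2049.2] 132.5 (427, 3)
```

View pics/p7.png

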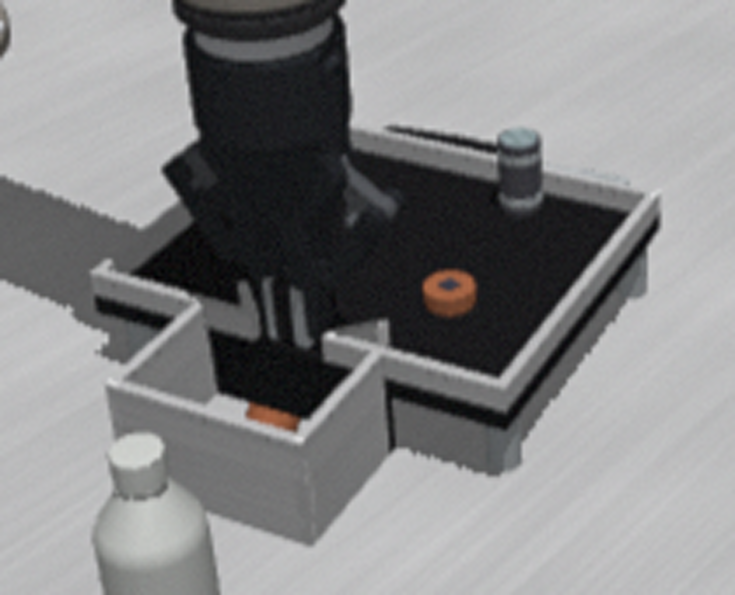

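Disc one is in the slot (crop px 272,415). Next is the right-hand disc at (55,11): I push it sideways to x≈0 first.

Emit:
jog_arm --plan '[{"x": 0,"y": 0,"z": -0.2,"wx": 0,"wy": 0,"wz": 0},{"x": 0.05,"y": 0,"z": -0.25,"wx": 0,"wy": 0,"wz": -0.003},{"x": 0.2,"y": 0.15,"z": -0.25,"wx": 0,"wy": 0,"wz": -0.003},{"x": 0.3,"y": 0.3,"z": -0.25,"wx": 0,"wy": 0,"wz": -0.003},{"x": 0.3,"y": 0.465,"z": -0.25,"wx": 0,"wy": 0,"wz": -0.003},{"x": 0.3,"y": 0.465,"z": -0.25,"wx": 0,"wy": 0,"wz": -0.003},{"x": 0.3,"y": 0.465,"z": -0.25,"wx": 0,"wy": 0,"wz": -0.003},{"x": 0.3,"y": 0.465,"z": -0.2,"wx": 0,"wy": 0,"wz": -0.003}]'

```text
t: 10.72
eef_pos: [0.6623, -0.0207, 0.0719]
tool_rot: [0.001, 0.622, 0.783, 0.001]
contact_force: [-0.3, 0.4, 0.8]
gripper_width: 0.1
```

```bash
python3 -c "
from h import *
slook()"
```

```text
tcp [91.  10.6] 68.6 yaw-in-tray 90.0 t 10.77 F [-1.2 -0.3 -1.5]
disc [57.3  9.6] 147.5 (228, 213)
disc [-60.5  40.4] 121.0 (183, 192)
disc [ 397.2 2053.8] 71.0 (491, 7)
disc [ 270.8 2057.7] 245.0 (463, 5)
disc [ 102.6 2049.2] 132.5 (427, 3)
```

Emit:
jog_arm --plan '[{"x": 0,"y": 0.01,"z": 0.06,"wx": 0,"wy": 0,"wz": 0},{"x": 0,"y": 0.01,"z": 0.12,"wx": 0,"wy": 0,"wz": 0},{"x": 0,"y": 0.01,"z": 0.16,"wx": 0,"wy": 0,"wz": 0},{"x": 0,"y": 0.01,"z": 0.185,"wx": 0,"wy": 0,"wz": 0},{"x": 0,"y": 0.01,"z": 0.185,"wx": 0,"wy": 0,"wz": 0},{"x": 0,"y": 0.01,"z": 0.185,"wx": 0,"wy": 0,"wz": 0}]'

```text
t: 11.27
eef_pos: [0.6616, -0.0212, 0.0313]
tool_rot: [-0.001, 0.622, 0.783, -0.001]
contact_force: [0.6, -0.3, 0.7]
gripper_width: 0.097
```

```bash
python3 -c "
from h import *
slook()"
```

```text
tcp [93.1 10.6] 31.7 yaw-in-tray 90.1 t 11.32 F [ 0.3 -0.6  0.4]
disc [57.1 10. ] 144.5 (228, 213)
disc [-60.5  40.4] 121.0 (183, 192)
disc [ 397.7 2059.2] 70.0 (492, 7)
disc [ 271.  2057.3] 246.0 (463, 5)
disc [ 102.6 2049.2] 132.5 (427, 3)
```

Clear of the disc. I push it sideways towards -x.

Emit:
jog_arm --plan '[{"x": 0.003,"y": -0.03,"z": 0.003,"wx": 0,"wy": 0,"wz": 0},{"x": 0.003,"y": -0.06,"z": 0.003,"wx": 0,"wy": 0,"wz": 0},{"x": 0.003,"y": -0.09,"z": 0.003,"wx": 0,"wy": 0,"wz": 0},{"x": 0.003,"y": -0.12,"z": 0.003,"wx": 0,"wy": 0,"wz": 0},{"x": 0.003,"y": -0.15,"z": 0.003,"wx": 0,"wy": 0,"wz": 0},{"x": 0.003,"y": -0.18,"z": 0.003,"wx": 0,"wy": 0,"wz": 0},{"x": 0.003,"y": -0.21,"z": 0.003,"wx": 0,"wy": 0,"wz": 0},{"x": 0.003,"y": -0.24,"z": 0.003,"wx": 0,"wy": 0,"wz": 0},{"x": 0.003,"y": -0.26,"z": 0.003,"wx": 0,"wy": 0,"wz": 0},{"x": 0.003,"y": -0.26,"z": 0.003,"wx": 0,"wy": 0,"wz": 0}]'

```text
t: 12.15
eef_pos: [0.6103, -0.0326, 0.0312]
tool_rot: [-0.0, 0.622, 0.783, -0.001]
contact_force: [0.1, 0.0, -0.2]
gripper_width: 0.1
```

```bash
python3 -c "
from h import *
slook()"
```

```text
tcp [40.5 11. ] 31.2 yaw-in-tray 90.0 t 12.2 F [-0.6 -0.4 -0. ]
disc [11.6  5.6] 94.0 (205, 209)
disc [-60.7  40.5] 120.0 (183, 192)
disc [ 397.4 2055.7] 70.0 (492, 7)
disc [ 271.  2057.3] 246.0 (463, 5)
disc [ 102.6 2049.2] 132.5 (427, 3)
```

Emit:
jog_arm --plan '[{"x": 0,"y": -0.02,"z": 0,"wx": 0,"wy": 0,"wz": 0},{"x": 0,"y": -0.04,"z": 0,"wx": 0,"wy": 0,"wz": 0},{"x": 0,"y": -0.055,"z": 0,"wx": 0,"wy": 0,"wz": 0},{"x": 0,"y": -0.055,"z": 0,"wx": 0,"wy": 0,"wz": 0},{"x": 0,"y": 0.03,"z": 0,"wx": 0,"wy": 0,"wz": 0},{"x": 0,"y": 0.05,"z": -0.12,"wx": 0,"wy": 0,"wz": 0},{"x": 0.08,"y": 0.05,"z": -0.2,"wx": 0,"wy": 0,"wz": 0},{"x": 0.24,"y": 0.0,"z": -0.2,"wx": 0,"wy": 0,"wz": 0},{"x": 0.24,"y": -0.1,"z": -0.2,"wx": 0,"wy": 0,"wz": 0},{"x": 0.24,"y": -0.2,"z": -0.2,"wx": 0,"wy": 0,"wz": 0},{"x": 0.24,"y": -0.2,"z": -0.2,"wx": 0,"wy": 0,"wz": 0},{"x": 0.24,"y": -0.2,"z": -0.2,"wx": 0,"wy": 0,"wz": 0}]'

```text
t: 13.2
eef_pos: [0.56, 0.0047, 0.0711]
tool_rot: [-0.0, 0.622, 0.783, -0.001]
contact_force: [0.4, -0.3, 1.0]
gripper_width: 0.093
```

```bash
python3 -c "
from h import *
slook()"
```

```text
tcp [ 0.7 58.6] 71.3 yaw-in-tray 90.0 t 13.25 F [0.4 1.  0.5]
disc [1.2 9.9] 155.0 (202, 207)
disc [-61.   40.8] 131.5 (183, 192)
disc [ 397.4 2055.3] 70.0 (492, 7)
disc [ 270.8 2057.7] 245.0 (463, 5)
disc [ 102.6 2049.2] 132.5 (427, 3)
```

The disc is centred. Lower, then push.

Emit:
jog_arm --plan '[{"x": 0,"y": -0.003,"z": 0.08,"wx": 0,"wy": 0,"wz": 0},{"x": 0,"y": -0.003,"z": 0.15,"wx": 0,"wy": 0,"wz": 0},{"x": 0,"y": -0.003,"z": 0.19,"wx": 0,"wy": 0,"wz": 0},{"x": 0,"y": -0.003,"z": 0.2,"wx": 0,"wy": 0,"wz": 0},{"x": -0.03,"y": -0.003,"z": 0.2,"wx": 0,"wy": 0,"wz": 0},{"x": -0.07,"y": -0.003,"z": 0.2,"wx": 0,"wy": 0,"wz": 0},{"x": -0.1,"y": -0.003,"z": 0.2,"wx": 0,"wy": 0,"wz": 0},{"x": -0.13,"y": -0.003,"z": 0.2,"wx": 0,"wy": 0,"wz": 0},{"x": -0.16,"y": -0.003,"z": 0.2,"wx": 0,"wy": 0,"wz": 0},{"x": -0.19,"y": -0.003,"z": 0.2,"wx": 0,"wy": 0,"wz": 0},{"x": -0.22,"y": -0.003,"z": 0.2,"wx": 0,"wy": 0,"wz": 0},{"x": -0.25,"y": -0.003,"z": 0.2,"wx": 0,"wy": 0,"wz": 0}]'

```text
t: 14.25
eef_pos: [0.572, -0.0444, 0.0316]
tool_rot: [-0.0, 0.622, 0.783, -0.001]
contact_force: [-1.1, 1.0, 1.4]
gripper_width: 0.1
```

```bash
python3 -c "
from h import *
slook()"
```

```text
tcp [-0.   6.4] 31.5 yaw-in-tray 89.9 t 14.3 F [ 0.3 -1.1 -0.2]
disc [  2.8 -18.6] 156.0 (195, 215)
disc [-59.4  36.3] 87.0 (182, 193)
disc [ 397.6 2057.2] 69.0 (492, 7)
disc [ 270.8 2058.2] 244.0 (463, 5)
disc [ 102.6 2049.2] 132.5 (427, 3)
```

Emit:
jog_arm --plan '[{"x": -0.03,"y": 0,"z": 0.002,"wx": 0,"wy": 0,"wz": 0},{"x": -0.06,"y": 0,"z": 0.002,"wx": 0,"wy": 0,"wz": 0},{"x": -0.09,"y": 0,"z": 0.002,"wx": 0,"wy": 0,"wz": 0},{"x": -0.12,"y": 0,"z": 0.002,"wx": 0,"wy": 0,"wz": 0},{"x": -0.15,"y": 0,"z": 0.002,"wx": 0,"wy": 0,"wz": 0},{"x": -0.18,"y": 0,"z": 0.002,"wx": 0,"wy": 0,"wz": 0},{"x": -0.21,"y": 0,"z": 0.002,"wx": 0,"wy": 0,"wz": 0},{"x": -0.24,"y": 0,"z": 0.002,"wx": 0,"wy": 0,"wz": 0},{"x": -0.27,"y": 0,"z": 0.002,"wx": 0,"wy": 0,"wz": 0},{"x": -0.28,"y": 0,"z": 0.002,"wx": 0,"wy": 0,"wz": 0},{"x": -0.28,"y": 0,"z": 0.002,"wx": 0,"wy": 0,"wz": 0}]'

```text
t: 15.22
eef_pos: [0.5848, -0.1019, 0.031]
tool_rot: [0.0, 0.623, 0.782, -0.001]
contact_force: [-0.8, 0.4, 0.2]
gripper_width: 0.097
```

```bash
python3 -c "
from h import *
slook()"
```

```text
tcp [ -0.2 -50. ] 31.1 yaw-in-tray 89.9 t 15.27 F [-0.1 -0.5  0. ]
disc [ 23.5 -98.3] 199.0 (181, 242)
disc [ 397.2 2053.8] 71.0 (491, 7)
disc [ 270.8 2058. ] 244.0 (463, 5)
disc [ 102.6 2049.2] 132.5 (427, 3)
```

Both appear to be in the slot; I'll confirm once the arm is clear. Now the left disc at (-62,42): I go to its -x side.

Emit:
jog_arm --plan '[{"x": 0,"y": 0,"z": -0.2,"wx": 0,"wy": 0,"wz": 0},{"x": 0.05,"y": 0,"z": -0.25,"wx": 0,"wy": 0,"wz": 0},{"x": 0.2,"y": -0.15,"z": -0.25,"wx": 0,"wy": 0,"wz": 0},{"x": 0.35,"y": -0.3,"z": -0.25,"wx": 0,"wy": 0,"wz": 0},{"x": 0.46,"y": -0.48,"z": -0.25,"wx": 0,"wy": 0,"wz": 0},{"x": 0.46,"y": -0.48,"z": -0.25,"wx": 0,"wy": 0,"wz": 0},{"x": 0.46,"y": -0.48,"z": -0.25,"wx": 0,"wy": 0,"wz": 0},{"x": 0.46,"y": -0.48,"z": -0.2,"wx": 0,"wy": 0,"wz": 0},{"x": 0.46,"y": -0.48,"z": -0.2,"wx": 0,"wy": 0,"wz": 0}]'

```text
t: 16.02
eef_pos: [0.4717, -0.0332, 0.0702]
tool_rot: [0.0, 0.623, 0.782, -0.001]
contact_force: [-0.7, -1.0, -0.3]
gripper_width: 0.093
```

```bash
python3 -c "
from h import *
slook('p8.png')"
```

```text
tcp [-95.1  41.8] 70.4 yaw-in-tray 89.8 t 16.07 F [ 0.6 -0.1 -0.9]
disc [ 23.5 -98.3] 199.0 (181, 242)
disc [-60.6  41. ] 130.0 (183, 192)
disc [ 397.2 2053.8] 71.0 (491, 7)
disc [ 270.7 2057.2] 246.0 (463, 5)
disc [ 102.6 2049.2] 132.5 (427, 3)
```

View pics/p8.png

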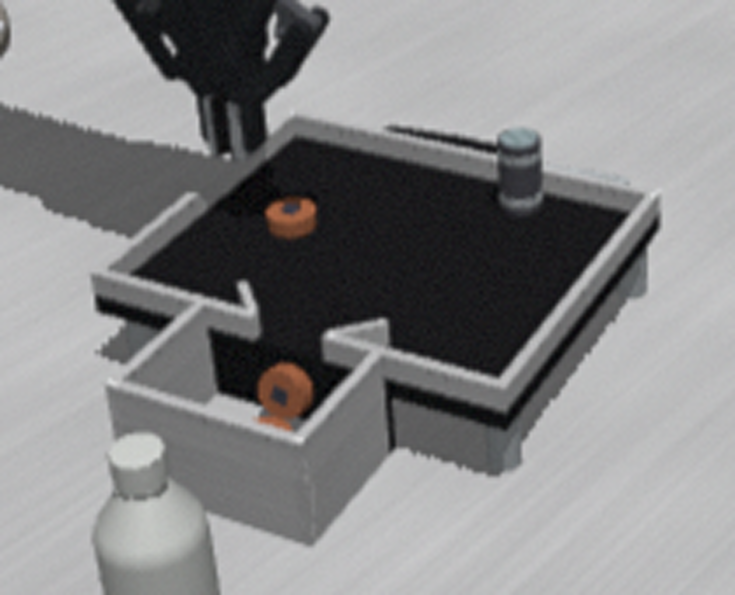

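Two discs are in the slot, one flat and one leaning against it below deck level (crop px 285,390). I lower beside the third disc and push it towards +x.

Emit:
jog_arm --plan '[{"x": 0,"y": 0,"z": 0.08,"wx": 0,"wy": 0,"wz": 0},{"x": 0,"y": 0,"z": 0.15,"wx": 0,"wy": 0,"wz": 0},{"x": 0,"y": 0,"z": 0.18,"wx": 0,"wy": 0,"wz": 0},{"x": 0,"y": 0,"z": 0.195,"wx": 0,"wy": 0,"wz": 0},{"x": 0,"y": 0,"z": 0.195,"wx": 0,"wy": 0,"wz": 0},{"x": 0,"y": 0.03,"z": 0.195,"wx": 0,"wy": 0,"wz": 0},{"x": 0,"y": 0.06,"z": 0.195,"wx": 0,"wy": 0,"wz": 0},{"x": 0,"y": 0.09,"z": 0.195,"wx": 0,"wy": 0,"wz": 0},{"x": 0,"y": 0.12,"z": 0.195,"wx": 0,"wy": 0,"wz": 0},{"x": 0,"y": 0.15,"z": 0.195,"wx": 0,"wy": 0,"wz": 0},{"x": 0,"y": 0.18,"z": 0.195,"wx": 0,"wy": 0,"wz": 0},{"x": 0,"y": 0.2,"z": 0.195,"wx": 0,"wy": 0,"wz": 0}]'

```text
t: 17.07
eef_pos: [0.5114, -0.0241, 0.0315]
tool_rot: [0.0, 0.624, 0.782, -0.001]
contact_force: [-2.1, -0.4, 2.3]
gripper_width: 0.093
```

```bash
python3 -c "
from h import *
slook()"
```

```text
tcp [-53.7  41.7] 31.6 yaw-in-tray 89.8 t 17.12 F [-0.3  0.4  1.3]
disc [ 23.7 -98.5] 197.0 (181, 242)
disc [-21.9  39.9] 131.0 (199, 196)
disc [ 397.3 2052.7] 71.5 (492, 7)
disc [ 270.8 2058.2] 244.0 (463, 5)
disc [ 102.6 2049.2] 132.5 (427, 3)
```

Emit:
jog_arm --plan '[{"x": 0,"y": 0.03,"z": 0,"wx": 0,"wy": 0,"wz": 0},{"x": 0,"y": 0.06,"z": 0,"wx": 0,"wy": 0,"wz": 0},{"x": 0,"y": 0.09,"z": 0,"wx": 0,"wy": 0,"wz": 0},{"x": 0,"y": 0.09,"z": 0,"wx": 0,"wy": 0,"wz": 0},{"x": 0,"y": 0.02,"z": 0,"wx": 0,"wy": 0,"wz": 0},{"x": 0,"y": 0.0,"z": -0.12,"wx": 0,"wy": 0,"wz": 0},{"x": 0.08,"y": 0.0,"z": -0.25,"wx": 0,"wy": 0,"wz": 0},{"x": 0.165,"y": 0.1,"z": -0.25,"wx": 0,"wy": 0,"wz": 0},{"x": 0.165,"y": 0.245,"z": -0.25,"wx": 0,"wy": 0,"wz": 0},{"x": 0.165,"y": 0.245,"z": -0.25,"wx": 0,"wy": 0,"wz": 0},{"x": 0.165,"y": 0.245,"z": -0.25,"wx": 0,"wy": 0,"wz": 0}]'

```text
t: 18.03
eef_pos: [0.5538, 0.0201, 0.0816]
tool_rot: [0.001, 0.623, 0.782, 0.0]
contact_force: [-0.2, -0.2, -0.4]
gripper_width: 0.096
```

```bash
python3 -c "
from h import *
slook()"
```

```text
tcp [-4.6 74.7] 81.2 yaw-in-tray 89.9 t 18.08 F [-0.7  0.1 -0.2]
disc [ 23.6 -98.5] 198.0 (181, 242)
disc [-1.3 41.4] 145.0 (209, 198)
disc [ 397.2 2053.8] 71.0 (491, 7)
disc [ 271.  2058.3] 244.0 (463, 5)
disc [ 102.2 2049.6] 131.5 (427, 3)
```

Emit:
jog_arm --plan '[{"x": 0.01,"y": 0.006,"z": 0.1,"wx": 0,"wy": 0,"wz": 0},{"x": 0.01,"y": 0.006,"z": 0.18,"wx": 0,"wy": 0,"wz": 0},{"x": 0.01,"y": 0.006,"z": 0.235,"wx": 0,"wy": 0,"wz": 0},{"x": 0.01,"y": 0.006,"z": 0.25,"wx": 0,"wy": 0,"wz": 0},{"x": 0.01,"y": 0.006,"z": 0.25,"wx": 0,"wy": 0,"wz": 0},{"x": -0.02,"y": 0.006,"z": 0.25,"wx": 0,"wy": 0,"wz": 0},{"x": -0.05,"y": 0.006,"z": 0.25,"wx": 0,"wy": 0,"wz": 0},{"x": -0.09,"y": 0.006,"z": 0.25,"wx": 0,"wy": 0,"wz": 0},{"x": -0.13,"y": 0.006,"z": 0.25,"wx": 0,"wy": 0,"wz": 0},{"x": -0.17,"y": 0.006,"z": 0.25,"wx": 0,"wy": 0,"wz": 0},{"x": -0.21,"y": 0.006,"z": 0.25,"wx": 0,"wy": 0,"wz": 0},{"x": -0.25,"y": 0.006,"z": 0.25,"wx": 0,"wy": 0,"wz": 0}]'

```text
t: 19.08
eef_pos: [0.565, -0.0302, 0.0314]
tool_rot: [0.0, 0.624, 0.782, -0.001]
contact_force: [-0.5, 0.2, 1.3]
gripper_width: 0.093
```

```bash
python3 -c "
from h import *
slook()"
```

```text
tcp [-3.7 21.3] 31.3 yaw-in-tray 89.7 t 19.13 F [ 0.1 -1.7  0.3]
disc [ 23.7 -98.5] 199.0 (181, 242)
disc [-1.  -3.5] 148.5 (197, 210)
disc [ 397.4 2055.3] 70.0 (492, 7)
disc [ 270.8 2058.2] 244.0 (463, 5)
disc [ 102.3 2049.4] 133.0 (427, 3)
```

Emit:
jog_arm --plan '[{"x": -0.03,"y": 0.004,"z": 0,"wx": 0,"wy": 0,"wz": 0},{"x": -0.06,"y": 0.008,"z": 0,"wx": 0,"wy": 0,"wz": 0},{"x": -0.09,"y": 0.012,"z": 0,"wx": 0,"wy": 0,"wz": 0},{"x": -0.12,"y": 0.012,"z": 0,"wx": 0,"wy": 0,"wz": 0},{"x": -0.15,"y": 0.012,"z": 0,"wx": 0,"wy": 0,"wz": 0},{"x": -0.18,"y": 0.012,"z": 0,"wx": 0,"wy": 0,"wz": 0},{"x": -0.21,"y": 0.012,"z": 0,"wx": 0,"wy": 0,"wz": 0},{"x": -0.24,"y": 0.012,"z": 0,"wx": 0,"wy": 0,"wz": 0},{"x": -0.27,"y": 0.012,"z": 0,"wx": 0,"wy": 0,"wz": 0},{"x": -0.31,"y": 0.012,"z": 0,"wx": 0,"wy": 0,"wz": 0},{"x": -0.355,"y": 0.012,"z": 0,"wx": 0,"wy": 0,"wz": 0},{"x": -0.355,"y": 0.012,"z": 0,"wx": 0,"wy": 0,"wz": 0}]'

```text
t: 20.13
eef_pos: [0.5836, -0.1042, 0.0314]
tool_rot: [0.001, 0.626, 0.78, -0.002]
contact_force: [0.1, -1.2, -0.4]
gripper_width: 0.097
```

Emit:
jog_arm --plan '[{"x": 0.02,"y": 0,"z": 0,"wx": 0,"wy": 0,"wz": 0},{"x": 0.05,"y": 0,"z": -0.15,"wx": 0,"wy": 0,"wz": 0},{"x": 0.1,"y": 0,"z": -0.35,"wx": 0,"wy": 0,"wz": 0},{"x": 0.15,"y": -0.2,"z": -0.5,"wx": 0,"wy": 0,"wz": 0},{"x": 0.2,"y": -0.4,"z": -0.65,"wx": 0,"wy": 0,"wz": 0},{"x": 0.2,"y": -0.4,"z": -0.65,"wx": 0,"wy": 0,"wz": 0},{"x": 0.2,"y": -0.4,"z": -0.65,"wx": 0,"wy": 0,"wz": 0},{"x": 0.2,"y": -0.4,"z": -0.65,"wx": 0,"wy": 0,"wz": 0}]'

```text
t: 20.8
eef_pos: [0.4969, -0.0821, 0.1621]
tool_rot: [0.002, 0.625, 0.78, -0.001]
contact_force: [-0.2, 0.1, -0.6]
gripper_width: 0.095
```

```bash
python3 -c "
from h import *
slook('p9.png')"
```

```text
tcp [-81.2 -11.7] 161.4 yaw-in-tray 89.5 t 20.85 F [-0.  -0.2 -0.3]
disc [ 23.5 -98.6] 201.0 (181, 242)
disc [ 397.4 2055.8] 72.0 (492, 7)
disc [ 271.  2057.3] 246.0 (463, 5)
disc [ 102.6 2049.2] 132.5 (427, 3)
```

View pics/p9.png

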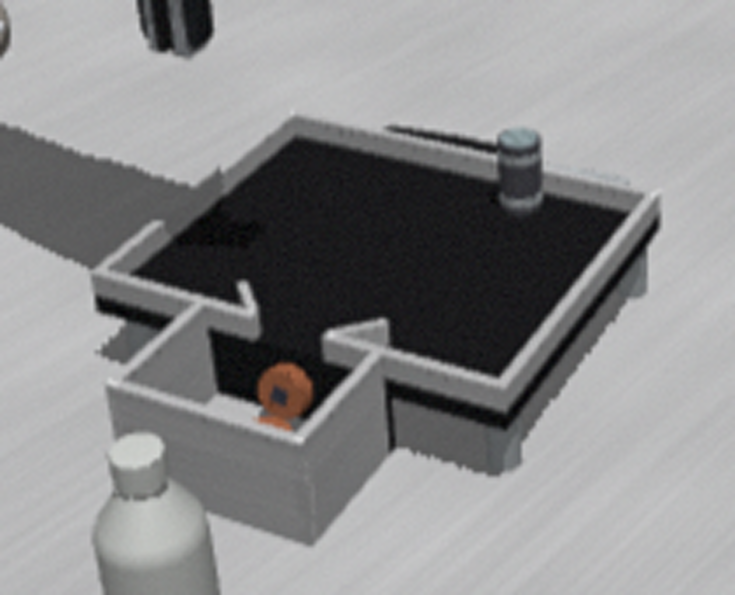

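The deck is empty. Two discs show in the slot (crop px 285,390 and 272,425) and the third must be hidden by the slot's near wall. I've used all my picture views, so I check numerically with the top camera.

Run:
```python
from h import *
T=load(); im=cams.read_camera('top')
print('arm?',[im[int(v),int(u)].tolist() for u,v in [(340,200),(360,195),(370,190)]])
for z in (.016,.026):
  for u,v,a in discs(im): print(z,(round(u),round(v)),w2t(unproj((u,v),z),T).round(1),a)
h=cv2.cvtColor(im,cv2.COLOR_RGB2HSV); m=((h[:,:,0]<20)&(h[:,:,1]>90)&(h[:,:,2]>40))
print('\n'.join(''.join('#' if b else '.' for b in r) for r in m[160:232,322:385:1][::2]))
for n in ('lens_tube','bottle','driver'): print(n,[r['location'] for r in finder.place_of('top',n)][:1])
```

```text
arm? [[143, 83, 53], [82, 75, 74], [111, 112, 113]]
0.016 (344, 197) [ -3.  -91.6] 302.5
0.026 (344, 197) [ -3.2 -89.6] 302.5
...............................................................
...............................................................
...............................................................
...............................................................
...............................................................
...............................................................
...............................................................
...............................................................
...............................................................
...............................................................
...............................................................
...............................................................
...............................................................
...............................................................
...............................................................
..............
[... 690 characters left out ...]
...............................................................
...............................................................
...............................................................
...............................................................
...............................................................
...............................................................
...............................................................
...............................................................
...............................................................
...............................................................
lens_tube [[235.7, 198.3]]
bottle []
driver [[197.5, 243.1]]
```

Run:
```python
from h import *
T=load(); im=cams.read_camera('top'); print('t',monitor.get_obs()['t'])
for u,v in [(330,196),(360,194),(344,190),(344,204)]: print((u,v),w2t(unproj((u,v),.016),T).round(0),w2t(unproj((u,v),.03),T).round(0))
for r in range(190,206): print(' '.join('%3d'%x for x in im[r,326:364,0]))
```

```text
t 21.1
(330, 196) [  6. -66.] [  5. -63.]
(360, 194) [  -5. -122.] [  -5. -119.]
(344, 190) [ 10. -95.] [ 10. -92.]
(344, 204) [-16. -87.] [-16. -85.]
 38  47  74 113 140 144 140 137 142 152 154 148 142 142 144 147 147 146 145 146 149 144 135 124 112 110 111 113 117 122 123 112  88  78  76  74  68  62
 41  45  63  96 121 122 116 116 129 144 146 141 137 139 143 145 145 144 143 144 143 132 116 104  97  99 105 107 109 111 112 107  89  80  76  75  71  63
 43  44  52  75  96 101 102 105 118 129 132 136 141 142 144 145 145 143 142 141 137 119  99  93  96 103 107 108 109 108 108 104  93  82  77  75  72  64
 43  43  47  63  85 100 104 106 110 114 121 136 142 144 143 144 144 144 141 139 128 108  94  93  98 105 108 108 108 108 107 105  98  87  79  76  73  67
 43  43  45  59  85 104 111 112 111 113 125 139 143 143 144 145 144 144 141 134 118 101  92  94 100 106 108 109 108 107 107 107 103  93  81  76  74  68
 42  42  44  55  83 107 115 116 115 116 128 141 144 144 144 144 144 142 139 126 104  93  92  95 102 107 108 109 108 107 107 106 106  96  82  77  75  71
 42  43  44  52  76 104 117 120 119 1
[... 782 characters left out ...]
 142 141 141 139 127 101  78  71  71  79  93 104 108 109 108 109 113 124 134 123  95  79  76
 41  42  42  42  44  55  76  92  95  95  93  92 104 121 133 136 136 136 136 129 106  80  68  65  69  81  96 105 107 106 107 117 131 140 132 108  84  76
 41  41  41  42  43  48  65  81  87  87  87  83  82  94 108 114 115 118 121 117  99  80  69  65  65  71  84  95 100 101 105 120 138 144 140 119  89  76
 40  41  41  41  42  43  55  69  77  84  92  93  87  85  89  95  98 101 110 117 107  88  76  71  69  68  74  82  89  95 108 128 143 146 141 122  90  76
 41  41  40  41  42  42  48  60  71  92 114 121 117 110 108 118 121 121 127 135 129 110  91  85  80  76  76  81  91 105 125 139 146 146 142 124  94  77
```

Run:
```python
from h import *
a=cv2.imread('pics/p8.png').astype(int);b=cv2.imread('pics/p9.png').astype(int)
d=np.abs(a-b).max(2)[330:450,200:340]; print('diff max in slot',d.max(),np.argwhere(d>40)[:,::-1].min(0,initial=999)+[200,330],np.argwhere(d>40)[:,::-1].max(0,initial=0)+[200,330],(d>40).sum())
im=cams.read_camera('top').astype(int)
print('R-B map')
for r in range(186,210): print(' '.join('%3d'%x for x in (im[r,326:364,0]-im[r,326:364,2])))
for c in ('top','scene'):
    if c=='scene': cams.read_camera(c)
    print(c,[([round(x) for x in r['bbox']],round(r['confidence'],2)) for r in finder.find_in(c,'disc3')],[([round(x) for x in r['location']],round(r['confidence'],2)) for r in finder.place_of(c,'disc3')])
```

```text
diff max in slot 31 [1199 1329] [200 330] 0
R-B map
 -2  -2  -3  -2  -2  -3  -2  -3  -3  -3  -3  -3  -2  -2  -2  -1  -3  -3  -3  -3  -2  -2  -2  -2  -2  -2  -2  -3  -2  -3  -2  -1  -2   0  -1  -1  -1  -1
 -2  -2  -2  -3  -3  -3  -3  -3  -3  -3  -3  -3  -3  -3  -2  -2  -2  -2  -3  -3  -2  -2  -3  -2  -2  -2  -3  -2  -2  -3  -2  -1  -1   0   0  -1  -1  -1
 -2  -1  -2  -2  -3  -3  -2  -3  -1  -3  -2  -2  -2  -1   0   2   3   3   1  -1  -2  -2  -2  -1  -1  -1   0   0   0  -1  -1  -1   0  -1  -1  -1  -1  -1
 -1  -1  -2  -3  -2  -2  -2  -1  -2  -2  -3  -2   1   7  17  22  24  24  18   9   4   1   0   2   5   7   8   9  10   8   5   1   0  -1  -1  -1  -1  -1
 -1  -1  -1  -2   0   2   4   5   3  -1  -1   3  14  32  48  56  62  61  51  37  26  15   9  12  20  25  30  34  34  28  20  12   4  -1  -1  -1  -1  -1
 -1  -1   1   3   7  12  18  20  11   3   5  22  46  67  79  84  85  85  80  72  60  40  26  29  40  47  53  58  57  51  41  29  14   2  -1  -1  -1  -1
 -1  -1   1  11  23  35  44  42  24  11  21  49  77  87  89  89  89  90  88  87  79  61  44  44  51  58  61  63  62  61  57  47  29   9 
[... 2190 characters left out ...]
3  -3  -2  -3  -3  -2  -2  -3  -2  -3  -3  -2  -2  -2  -1  -2  -2  -2  -3  -3  -3  -2  -3  -3  -2  -1  -1
 -2  -3  -3  -3  -3  -3  -2  -2  -3  -3  -3  -3  -2  -2  -2  -3  -3  -2  -3  -2  -3  -3  -3  -2  -2  -3  -3  -2  -2  -3  -3  -3  -3  -3  -4  -2  -2   0
 -3  -4  -4  -3  -4  -4  -3  -4  -4  -3  -3  -2  -3  -2  -2  -2  -3  -3  -2  -3  -2  -3  -3  -3  -3  -2  -2  -3  -3  -2  -3  -3  -3  -3  -2  -3  -2  -1
top [([345, 189, 13, 18], 0.68), ([329, 192, 7, 14], 0.6), ([337, 192, 9, 15], 0.6)] [([329, 198], 0.55), ([342, 198], 0.49), ([353, 195], 0.48), ([400, 168], 0.28)]
scene [([174, 232, 17, 20], 0.74), ([126, 160, 162, 128], 0.58)] [([183, 238], 0.51), ([172, 252], 0.43), ([244, 179], 0.2)]
```

The top-camera network reports three separate discs in the slot and the deck is empty. Nothing else has moved, and the arm is clear. I hand in.

```bash
python3 -c "
from station import bot; print(bot.hand_in())"
```

```text
the job is handed in; nothing more can be done
None
```

I pushed all three discs through the gate one at a time, and all three appear to be in the slot. I then raised the arm clear and handed the job in at about 21 s of the 72 s allowed.

**How it went:** My first passes skimmed over the middle disc because the real fingertips sit about 20 mm above the reported tool point. One hop back dragged that disc 2–3 mm. After I lowered the tool to allow for this, every push worked. I slid the two side discs to the gate's centre line first, then pushed them through.

**Last checks:**
- **Deck:** It is empty in the final scene picture.
- **Discs in the slot:** The top camera's network reports three separate discs there. The scene camera shows only two, one of them leaning. The slot as it sees it did not change when the third disc dropped, so I take that disc to be hidden behind the slot's wall. I had no picture views left to confirm this by eye.
- **Other objects:** The lens tube and bottle look unmoved in the pictures. The screwdriver was found by the last top-camera check, but I did not measure it before and after. That same check did not list the bottle, though it is visible in the final scene picture.
- **Forces:** The readings I saw at the end of each move stayed around 3 N or less.

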